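Find where the blower wheel rubs and log it

TASK

This cabinet blower has one spot in its turn where the wheel rubs. Push the bladed wheel slowly and gently around with a fingertip, feel for the place where it drags most, and leave the wheel standing there with your hand off it; then press the key on the tester fully down and let it come up again. Do not press the key at any other wheel position, and leave the other things on the bench where they lie.

Things in the scene. Friction and masses are not known exactly. Their poses are not given: they have to be found in the camera images.
- blower_axis (a point): point on the wheel's upright shaft axis, at the underside of the wheel's disc, 36 mm above the bench. z is up, x and y run along the base plate's edges
- wheel_hub (a point): top centre of the wheel's grey hub (radius 22 mm), 66 mm above the bench. Black wheel: flat disc, radius 80 mm, its top 39 mm above the bench, with five identical upright radial vanes 3 mm thick from hub to 79 mm radius, top edges 68 mm above the bench, at 0, 72, 144, 216, 288 degrees from this point's x axis. x and y turn with the wheel, z up
- wheel_gap (a point): point on the disc's top (39 mm above the bench), 55 mm from the shaft axis, midway between two vanes (at 36 degrees from the wheel's x axis). All five gaps are alike, open from above and about 62 mm wide here: shut fingertips go in, a few mm above the disc, and push a vane sideways
- wheel (a joint): wheel angle, rad, anticlockwise from above positive, no stops, starts within 0.6 of 0. Even drag, 0.6 N at 55 mm radius; stays where left. At one angle from 1.0 to 5.2 (plus whole turns) it rubs, unseen: turning either way, drag swells from 0.2 rad before the middle to 9-12 N about 0.1 before it and fades 0.2 after. Feel it while moving: at rest the push relaxes. On the rub = within 0.15 of the middle
- key_top (a point): centre of the top of the tester's round grey key, 53 mm above the bench, key diameter 26 mm, standing on a black collar 42 mm across. z up. The tester is a grey box 130 x 85 x 35 mm fixed to the bench, with a dark display beside the key
- key (a joint): travel of the key in m, 0 up, 0.006 fully down, sprung: starts to move at about 1.5 N, fully down at 5 N, comes up by itself
- blower: blower fixed to the bench: square aluminium base plate 190 x 190 x 12 mm, on it a dark steel motor can 124 mm across reaching to 33 mm height, above that the bladed wheel. Origin: centre of the plate's underside, on the bench
- tester: the tester's box; origin at the centre of its underside, x along its 130 mm length, from key to display; the key is 32 mm towards -x from the middle
- screwdriver: screwdriver lying on the bench, a bystander
- brush: small brush, 160 mm long, lying on the bench, a bystander
- terminal: small green terminal block, 16 x 40 x 20 mm, a bystander
- tape: roll of black tape lying flat, 70 mm across, 20 mm high, a bystander
- screw_pot: steel pot, 64 mm across and 40 mm high, a bystander
- enclosure: open grey enclosure with a green circuit board in it, 100 x 180 x 45 mm, a bystander
- cover: flat grey enclosure cover, 100 x 180 x 13 mm, a bystander

How it is judged:
By the outcome, as a careful person would: the job done as asked, in the order asked, and still so for the second after the job is handed in, with the robot touching nothing.
It also fails if it takes over 67 s, if anything falls off the work surface, if the arm or the gripper's body presses on something with over 40 N, if the wrist force passes 120 N, or if a joint passes its speed limit or range.

ROBOT

A 7-joint arm with a two-finger parallel gripper is mounted at the origin on the work surface. World frame = base frame: x ahead of the robot, y to its left, z up, the work surface at z = 0. Lengths are in m, angles in rad, forces in N, time in s.
With the tool pointing down it reaches from about 0.4 to 0.85 m from the base axis. Payload 6.9 kg.
Tool frame: the origin (TCP) lies between the finger pads; the fingertips stand 17 mm ahead of it and the grasp point (between the pads) lies 2 mm behind it; z points along the fingers, x is the direction in which the jaws open and shut, and the axes are right-handed (so a half turn about z gives the same grasp; the last joint's range is limited). The gripper opens to 85 mm and grips with 20 to 120 N. Pads are 22 mm wide; open, the fingers measure 114 mm over their backs; the gripper's body (76 mm by 85 mm) begins 54 mm behind the grasp point. The pads swing forward as they close: fully open they stand 13 mm farther back than shut.
Start: joints at [-1.107, 0.507, -0.238, 1.5, 0.126, 1.149, -0.155], TCP at [0.219, 0.585, 0.248] pointing down, gripper open.
Joint ranges: [-3.08, 3.08], [-0.24, 2.05], [-1.43, 1.35], [0, 2.5], [-1.52, 4.66], [0.17, 1.96], [-2.89, 2.89]. Speed limits (rad/s): [2.39, 2.39, 3.14, 3.14, 3.14, 3.14, 3.14].

INTERFACE

Orientations are given as a 3x3 rotation matrix whose columns are the frame's x, y, z axes.
In Python, from station import arm gives the robot as it stands. The module is installed in compiled form; this text tells all that it offers.
- The arm moves only by the tool arm_command, never from a script. Its argument "series" is a list of rows, each a list of 7 numbers: the shift along the tool's x, y, z in mm, then the turn, a rotation vector about the tool's x, y, z in rad, then the gripper's target within -1 to 1 (fully open at 1, half-way at 0, shut at -1). In form: [[dx, dy, dz, ax, ay, az, hand], ...]. A call has 1 to 20 rows; each row is the pose to reach, as a shift and turn from the pose measured when the call began, along the tool's axes at that moment; what a row does not reach only later rows make up. A row lasts 1/8 s, in which the tool goes at most 62.5 mm and 10.7 degrees, less where a joint would pass 70% of its speed; a pose out of reach is approached as far as the arm can. A call with a gripper value outside its range is refused whole. The fingers move at their own pace and stop on an object; "newtons" is the grip in N (left out, the last holds). Time passes only in rows, so rows that repeat a pose let the fingers close. It gives the time, the measured TCP pose, the force and the opening at its end, in the units of the state.
- arm.get_obs(): the state, without advancing time (a new reading comes with each control period).
- arm.snapshot(name): name is "scene" or "top" or "wrist"; returns a dict with "image" (420x560x3 uint8, red, green, blue), "z_map" (420x560 float32, m along the optical axis (not along the pixel's ray), 0 where there is no reading), "vfov" (degrees; the focal length in pixels is half the picture's height over the tangent of half this angle, whatever the lens; pixels are square), "cx", "cy" (the principal point, pixels), "k1" (the pictures are not rectified: a ray, as slopes to the right and down, at radius r is drawn at 1 + k1 r^2 times it, then the intrinsics apply), "R" (3x3) and "t" (3): a world point X has camera coordinates R X + t; the wrist camera has in their place "hand_eye" (4x4, takes a point from camera to tool coordinates, whose origin is the TCP and whose axes are the tool frame's). Camera axes: x right, y down, z forward; pixel columns grow to the right and rows downward; lengths in m; the calibration is good to about 2 mm. A picture is of the moment at which its call begins: read the wrist's pose just before it.
- arm.job_done(): hands the job in, once; it reports no verdict.
The state is a dict: "time": time; "joint_pos": joint angles; "qvel": joint speeds; "tau": joint torques, N m; "eef_pos": TCP position; "orientation": TCP orientation; "force": force on the tool from outside, world axes, zero at the start; "torque": the same for the moment, N m; "gripper_width": finger opening in m.
Only numpy, scipy, OpenCV 4.12 (cv2) and the standard library are available. Lean on these libraries where they do the work, as an engineer would, in place of code of your own. Each camera call takes 0.05 s, during which the arm holds its last target.

## Working session

There is one attempt and no reset: what is moved stays moved. The work goes in short steps, Python scripts to look and compute and a tool call to move; the robot and the scene stay as the last step left them, time stands still between calls to the robot, and variables do not carry over. Pictures are saved under pics/ and viewed, and the job is handed in when it is done.

Besides the shell and the picture viewer there is one more tool, called after "Emit:" as a command line: name --pt "numbers of a row" for each row, then --argument value for the rest. arm_command: Moves the arm, as the interface text tells. Its arguments: {"type":"object","properties":{"series":{"type":"array","items":{"type":"array","items":{"type":"number"}}},"newtons":{"type":"number"}},"required":["series"]}

```bash
mkdir -p pics
cat > h.py <<'E'
import numpy as np, cv2
from station import arm
def snap(n,f):
    o=arm.get_obs(); s=arm.snapshot(n); cv2.imwrite('pics/'+f+'.png',s['image'][:,:,::-1]); np.savez('pics/'+f+'.npz',**{k:v for k,v in s.items()},pos=o['eef_pos'],ori=o['orientation']); return s
def K(s):
    f=210/np.tan(np.radians(float(s['vfov']))/2); return f
def ray(s,u,v):
    f=K(s); x=(u-float(s['cx']))/f; y=(v-float(s['cy']))/f
    rd=np.hypot(x,y); r=rd
    for _ in range(30): r=rd/(1+float(s['k1'])*r*r)
    k=r/rd if rd>0 else 1
    return np.array([x*k,y*k,1.])
def c2w(s):
    if 'R' in s: 
        R=np.array(s['R']);t=np.array(s['t']); return R.T,-R.T@t
    H=np.array(s['hand_eye']); A=np.array(s['ori']).reshape(3,3); return A@H[:3,:3],A@H[:3,3]+np.array(s['pos'])
def onz(s,u,v,z):
    R,o=c2w(s); d=R@ray(s,u,v); return o+d*(z-o[2])/d[2]
def dep(s,u,v):
    R,o=c2w(s); return o+R@ray(s,u,v)*float(s['z_map'][int(round(v)),int(round(u))])
def load(f): return dict(np.load('pics/'+f+'.npz'))
E
python3 -c "
from h import *
print(arm.get_obs())
for n in ['scene','top','wrist']:
    s=snap(n,n+'0'); print(n,s['vfov'],s['cx'],s['cy'],s['k1'],s.get('t'))
"
```

```text
{'time': 0.0, 'joint_pos': array([-1.10649396,  0.50833373, -0.23752396,  1.50116348,  0.12571648,
        1.14888795, -0.15481113]), 'qvel': array([-6.71390849e-04, -7.30467369e-04, -3.06665903e-04, -6.21547346e-04,
       -4.70216834e-04,  6.57931442e-05, -5.99823111e-05]), 'tau': array([-1.49513808e-04, -6.20591640e+01, -2.18659580e+00, -2.49666184e+01,
        1.28079305e-02,  1.18339577e-02,  3.46766660e-05]), 'eef_pos': array([0.21937855, 0.58471714, 0.24742159]), 'orientation': array([[ 3.51137869e-01,  9.36323585e-01, -5.84691534e-04],
       [ 9.36322037e-01, -3.51138352e-01, -1.70339536e-03],
       [-1.80023687e-03,  5.06670488e-05, -9.99998378e-01]]), 'force': array([ 0.08938049, -1.36730831,  0.08020172]), 'torque': array([-0.02741619, -0.05619308,  0.0230061 ]), 'gripper_width': 0.08501675245431148}
scene 43.19607647303196 281.4380208980719 207.20794613018788 -0.031369132797435355 [ 0.00932929 -0.39930701  1.53465078]
top 52.311204724756095 280.3018312100079 207.61360654897 -0.0973852723861595 [-0.07220353  0.56133541  0.98203846]
wrist 58.123010569473486 279.7138778432993 216.97717581264845 -0.07832485291886433 None
```

View pics/scene0.png

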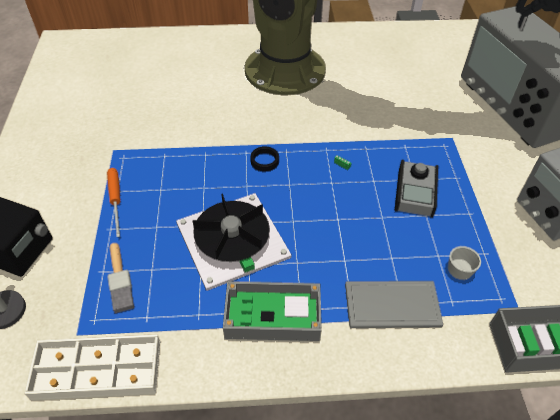

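View pics/top0.png

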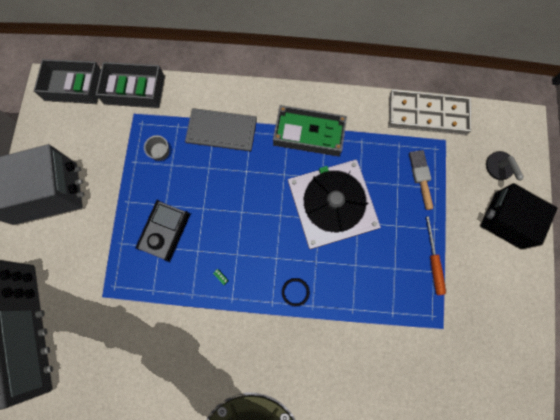

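View pics/wrist0.png

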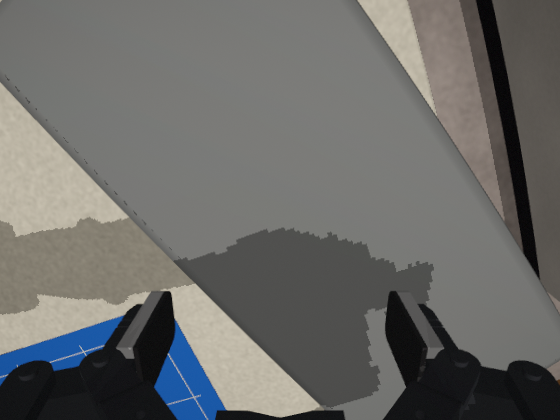

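```bash
python3 -c "
from h import *
t=load('top0'); s=load('scene0')
for n,u,v,z in [('hub',336,199,.066),('key',156,241,.053),('basePl1',290,183,.012),('p2',361,162,.012),('p3',380,228,.012),('p4',312,248,.012)]:
    print('top',n,onz(t,u,v,z),dep(t,u,v))
for n,u,v,z in [('hub',232,223,.066),('key',420,169,.053)]:
    print('sc',n,onz(s,u,v,z),dep(s,u,v))
for f,(a,b,c,d) in {'top0':(280,155,110,100),'scene0':(170,185,130,105)}.items():
    im=cv2.imread('pics/'+f+'.png')[b:b+d,a:a+c]; cv2.imwrite('pics/z_'+f+'.png',cv2.resize(im,None,fx=5,fy=5,interpolation=2))
"
```

```text
top hub [ 0.59788881 -0.15474804  0.066     ] [ 0.59776053 -0.15468956  0.06651646]
top key [0.45699905 0.27254896 0.053     ] [0.456584   0.2713757  0.05684816]
top basePl1 [ 0.64295769 -0.03959079  0.012     ] [ 0.64287787 -0.03959092  0.01228705]
top p2 [ 0.716955   -0.22040436  0.012     ] [ 0.72139691 -0.22256558 -0.0007839 ]
top p3 [ 0.54594574 -0.27746259  0.012     ] [ 0.54793539 -0.27982916  0.00136655]
top p4 [ 0.47998678 -0.10883993  0.012     ] [ 0.48069332 -0.10920343  0.00635965]
sc hub [ 0.60791191 -0.15044587  0.066     ] [ 0.60988978 -0.15029793  0.06852351]
sc key [0.46493792 0.27841613 0.053     ] [0.46864684 0.27670003 0.05696376]
```

View pics/z_top0.png

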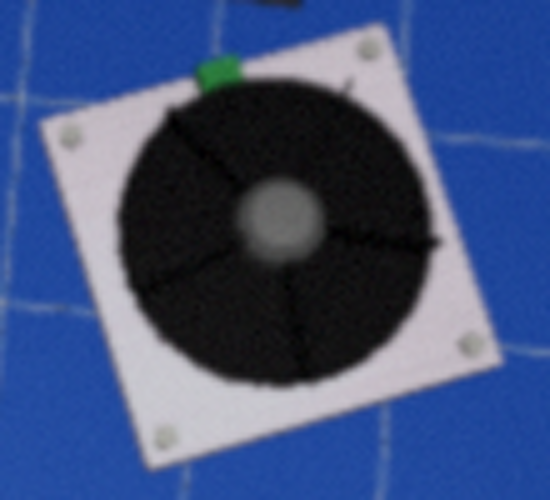

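View pics/z_scene0.png

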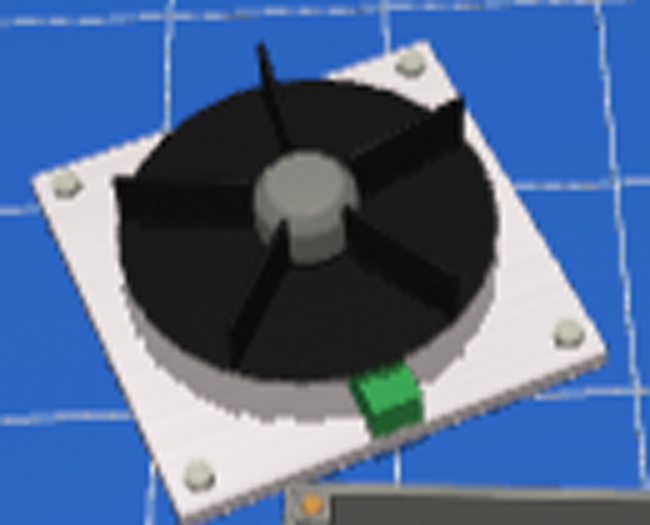

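```bash
python3 -c "
from h import *
t=load('top0')
w=load('wrist0'); print(np.round(w['hand_eye'],3))
print('sc hub',onz(load('scene0'),231.6,221,.066),'top',onz(t,336.8,198.4,.066))
R,o=c2w(t)
P=[]
for v in range(0,420,2):
  for u in range(0,560,2):
    if t['z_map'][v,u]>0: P.append(np.r_[dep(t,u,v),u,v])
P=np.array(P)
for k in np.linspace(0,1,12):
  c=np.array([.219,.585])*(1-k)+np.array([.6,-.155])*k
  m=np.hypot(P[:,0]-c[0],P[:,1]-c[1])<.13
  print(c,P[m,2].max() if m.any() else None)
"
```

```text
[[ 1.    -0.001  0.    -0.001]
 [ 0.     0.945  0.327 -0.083]
 [-0.    -0.327  0.945 -0.125]
 [ 0.     0.     0.     1.   ]]
sc hub [ 0.60263417 -0.15124662  0.066     ] top [ 0.59956746 -0.15660425  0.066     ]
[0.219 0.585] 0.20919324416403395
[0.25363636 0.51772727] 0.20688417387010005
[0.28827273 0.45045455] 0.19511183946588184
[0.32290909 0.38318182] 0.035810158328509534
[0.35754545 0.31590909] 0.059744798514306474
[0.39218182 0.24863636] 0.059744798514306474
[0.42681818 0.18136364] 0.059744798514306474
[0.46145455 0.11409091] 0.04103665527808098
[0.49609091 0.04681818] 0.023168786671964314
[ 0.53072727 -0.02045455] 0.0703425950463008
[ 0.56536364 -0.08772727] 0.07109886441004054
[ 0.6   -0.155] 0.07109886441004054
```

Emit:
arm_command --pt "-20 33 -30 0 0 0 -1" --pt "-206 334 -35 0 0 0 -1" --pt "-206 334 -35 0 0 0 -1" --pt "-206 334 -35 0 0 0 -1" --pt "-206 334 -35 0 0 0 -1" --pt "-206 334 -35 0 0 0 -1" --pt "-206 334 -35 0 0 0 -1" --pt "-206 334 -35 0 0 0 -1" --pt "-206 334 -35 0 0 0 -1" --pt "-206 334 -35 0 0 0 -1" --newtons 20

```text
time: 1.4
eef_pos: [0.4589, 0.276, 0.2828]
orientation: [[0.349, 0.937, -0.001], [0.937, -0.349, -0.001], [-0.001, -0.001, -1.0]]
force: [0.7, -0.0, 1.9]
gripper_width: 0.0005
```

```bash
python3 -c "
from h import *
snap('wrist','w1');o=arm.get_obs();print(o['time'],o['eef_pos'],o['joint_pos'],o['force'],o['gripper_width'])"
```

```text
1.45 [0.4589432  0.27596415 0.28285228] [-0.47523651  0.33816484 -0.15798204  1.6783494   0.05800484  1.13091875
  0.56521151] [-0.9387737  -0.52660702 -0.02283737] -3.0025009344107324e-05
```

View pics/w1.png

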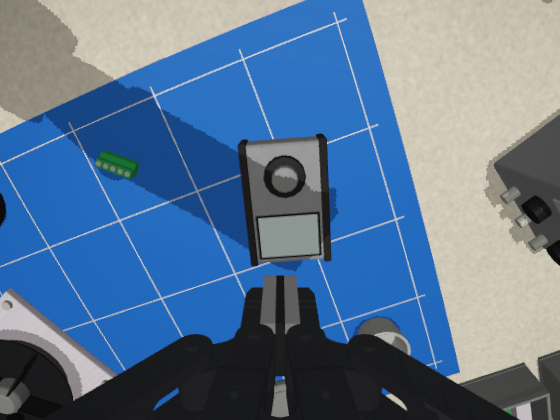

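```bash
python3 -c "
from h import *
w=load('w1');im=cv2.imread('pics/w1.png')[140:220,235:335]; cv2.imwrite('pics/z1.png',cv2.resize(im,None,fx=6,fy=6,interpolation=2))
for u,v in [(285,178),(287,181)]: print(onz(w,u,v,.053),dep(w,u,v))
print(dep(w,260,205))
"
```

```text
[0.45981873 0.27983815 0.053     ] [0.4589319  0.28011184 0.05696206]
[0.46326207 0.28062186 0.053     ] [0.46256195 0.28082233 0.0559979 ]
[0.48173878 0.24447681 0.03443642]
```

View pics/z1.png

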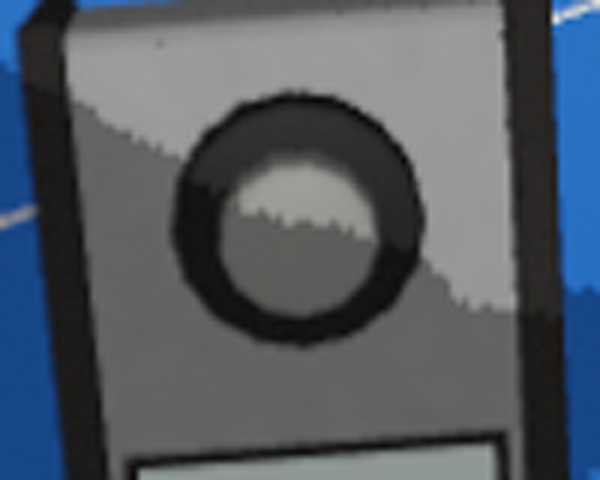

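Emit:
arm_command --pt "-354 282 0 0 0 0 -1" --pt "-354 282 0 0 0 0 -1" --pt "-354 282 0 0 0 0 -1" --pt "-354 282 0 0 0 0 -1" --pt "-354 282 0 0 0 0 -1" --pt "-354 282 0 0 0 0 -1" --pt "-354 282 0 0 0 0 -1" --pt "-354 282 0 0 0 0 -1" --pt "-354 282 0 0 0 0 -1" --pt "-354 282 0 0 0 0 -1"

```text
time: 2.7
eef_pos: [0.5998, -0.1514, 0.2832]
orientation: [[0.346, 0.938, -0.001], [0.938, -0.346, 0.0], [0.0, -0.001, -1.0]]
force: [0.1, 0.2, -0.1]
gripper_width: -0.0
```

```bash
python3 -c "
from h import *
snap('wrist','w2');o=arm.get_obs();print(o['time'],o['eef_pos'],o['joint_pos'],o['force'],o['gripper_width'])
im=cv2.imread('pics/w2.png'); cv2.imwrite('pics/z2.png',cv2.resize(im[60:300,150:420],None,fx=2.9,fy=2.5,interpolation=2))"
```

```text
2.75 [ 0.59980518 -0.1513858   0.28334594] [ 0.22001087  0.46796217 -0.01998153  1.46143028  0.00953484  1.213059
  1.41681137] [0.02470403 0.08913104 0.06900612] 0.000160898966425816
```

View pics/w2.png

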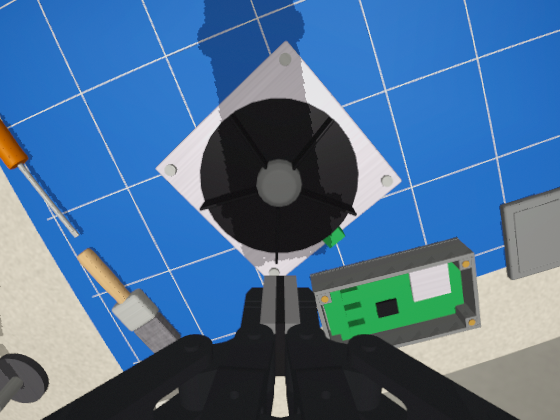

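```bash
python3 -c "
from h import *
w=load('w2')
h=onz(w,278.5,182,.066);print(h,dep(w,278,182))
# disc circle fit: edge points at z=.039
E=[(201,175),(357,175),(279,97),(278,252)]
p=np.array([onz(w,u,v,.039) for u,v in E]);print(p[:,:2])
A=np.c_[2*p[:,:2],np.ones(4)];x=np.linalg.lstsq(A,(p[:,:2]**2).sum(1),rcond=None)[0];print(x[:2],np.sqrt(x[2]+x[:2]@x[:2]))
for u,v in [(238,121),(329,121),(205,208),(355,213),(277,262)]:
  q=onz(w,u,v,.068);print(u,v,q[:2],np.hypot(*(q-h)[:2]),np.degrees(np.arctan2(*(q-h)[1::-1])))
"
```

```text
[ 0.59938953 -0.15337309  0.066     ] [ 0.59927595 -0.15382707  0.06579262]
[[ 0.57188244 -0.22585309]
 [ 0.62588057 -0.07960467]
 [ 0.52883289 -0.12683219]
 [ 0.6772512  -0.18284654]]
[ 0.60326433 -0.15435141] 0.07870714533551437
238 121 [ 0.53480191 -0.16747714] 0.0661096359986549 -167.6816506376509
329 121 [ 0.5625182  -0.09229537] 0.07134411681629799 121.11849332473022
205 208 [ 0.59841558 -0.22725108] 0.07388440668904571 -90.75529469180793
355 213 [ 0.65243198 -0.09537097] 0.07859865263579632 47.55734657530452
277 262 [ 0.67485131 -0.1828988 ] 0.08103239034187693 -21.36876786701166
```

View pics/z2.png

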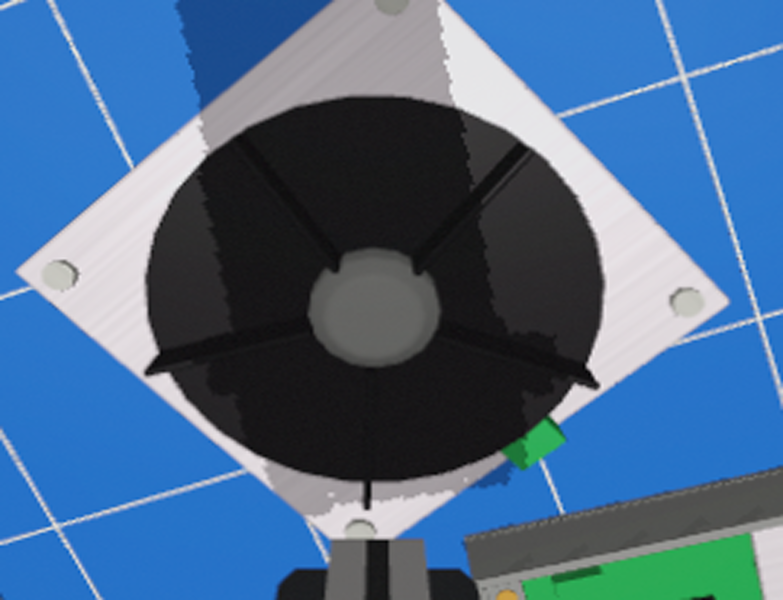

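Emit:
arm_command --pt "29 47 50 0 0 0 -1" --pt "29 47 110 0 0 0 -1" --pt "29 47 160 0 0 0 -1" --pt "29 47 200 0 0 0 -1" --pt "29 47 219 0 0 0 -1" --pt "29 47 219 0 0 0 -1" --pt "29 47 219 0 0 0 -1"

```text
time: 3.62
eef_pos: [0.6551, -0.1403, 0.0664]
orientation: [[0.345, 0.939, 0.002], [0.939, -0.345, -0.0], [0.001, 0.002, -1.0]]
force: [0.2, 0.8, 1.3]
gripper_width: 0.0002
```

```bash
cat > n.py <<'E'
import sys
from h import *
C=np.array([.601,-.154]); Z=.064
def phi(th,ori,r):
    # vane angle of leading (CCW) vane in contact
    from scipy.optimize import brentq
    f=lambda d:r*np.sin(d)-1.5e-3-(.0145*abs(np.dot(ori[:2,0],[-np.sin(th+d),np.cos(th+d)]))+.011*abs(np.dot(ori[:2,1],[-np.sin(th+d),np.cos(th+d)])))
    return th+brentq(f,0,1.2)
o=arm.get_obs(); p=o['eef_pos']; O=o['orientation']; F=o['force']
d=p[:2]-C; th=np.arctan2(d[1],d[0]); r=np.hypot(*d); er=d/r; et=np.array([-er[1],er[0]])
print('t %.2f th %.3f r %.1f z %.1f Ft %.2f Fr %.2f Fz %.2f w(vane-50deg) %.3f'%(o['time'],th,r*1e3,p[2]*1e3,F[:2]@et,F[:2]@er,F[2],phi(th,O,r)-np.radians(50)))
if len(sys.argv)>1:
    inc=float(sys.argv[1]); n=int(sys.argv[2]); base=float(sys.argv[3]) if len(sys.argv)>3 else th
    for i in range(1,n+1):
        a=base+inc*i; T=np.r_[C+.055*np.array([np.cos(a),np.sin(a)]),Z]
        print(np.round(O.T@(T-p)*1e3,1).tolist(),end=' ')
    print()
E
python3 n.py 0.05 12; python3 -c "
from h import *
snap('scene','s2');im=cv2.imread('pics/s2.png')[120:290,130:330];cv2.imwrite('pics/zs2.png',cv2.resize(im,None,fx=3.5,fy=3.5))"
```

```text
t 3.62 th 0.249 r 55.8 z 66.4 Ft 0.75 Fr 0.38 Fz 1.33 w(vane-50deg) -0.278
[1.8, -2.3, 2.4] [3.9, -4.0, 2.4] [6.0, -5.8, 2.4] [7.9, -7.7, 2.4] [9.8, -9.8, 2.4] [11.6, -11.9, 2.4] [13.2, -14.1, 2.4] [14.8, -16.3, 2.4] [16.2, -18.7, 2.4] [17.5, -21.1, 2.4] [18.7, -23.6, 2.4] [19.7, -26.1, 2.4]
```

View pics/zs2.png

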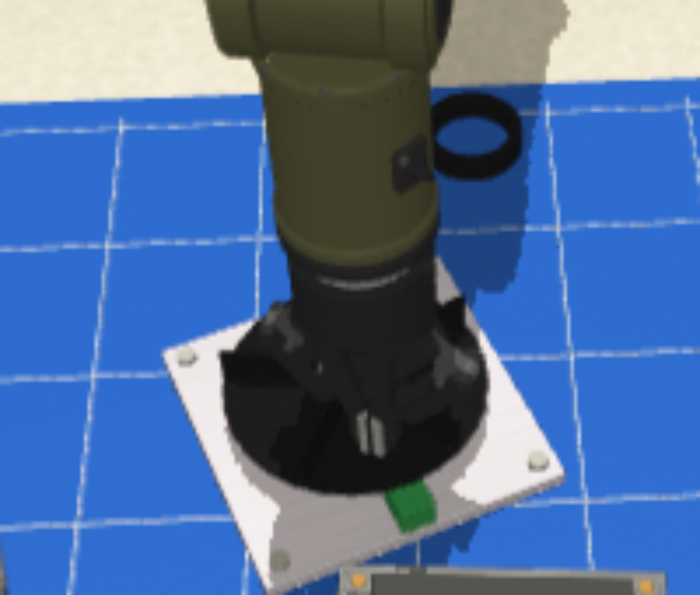

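Emit:
arm_command --pt "2 -2 2 0 0 0 -1" --pt "4 -4 2 0 0 0 -1" --pt "6 -6 2 0 0 0 -1" --pt "7.9 -7.7 2 0 0 0 -1" --pt "9.8 -9.8 2 0 0 0 -1" --pt "11.6 -11.9 2 0 0 0 -1" --pt "13.2 -14.1 2 0 0 0 -1" --pt "14.8 -16.3 2 0 0 0 -1"

```text
time: 4.68
eef_pos: [0.6448, -0.1211, 0.0645]
orientation: [[0.346, 0.938, 0.003], [0.938, -0.346, -0.001], [0.0, 0.003, -1.0]]
force: [0.0, -1.1, -0.3]
gripper_width: 0.0001
```

```bash
python3 n.py 0.04 5
```

```text
t 4.67 th 0.643 r 54.8 z 64.5 Ft -0.86 Fr -0.61 Fz -0.28 w(vane-50deg) 0.068
[1.3, -1.8, 0.5] [2.4, -3.7, 0.5] [3.4, -5.6, 0.5] [4.3, -7.6, 0.5] [5.2, -9.7, 0.5]
```

Emit:
arm_command --pt "1.3 -1.8 0.5 0 0 0 -1" --pt "2.4 -3.7 0.5 0 0 0 -1" --pt "3.4 -5.6 0.5 0 0 0 -1" --pt "4.3 -7.6 0.5 0 0 0 -1"

```text
time: 5.18
eef_pos: [0.6391, -0.1144, 0.064]
orientation: [[0.346, 0.938, 0.003], [0.938, -0.346, -0.001], [0.0, 0.003, -1.0]]
force: [0.1, -1.2, 0.4]
gripper_width: -0.0
```

```bash
python3 n.py 0.04 5
```

```text
t 5.17 th 0.805 r 55.0 z 64.0 Ft -0.90 Fr -0.78 Fz 0.42 w(vane-50deg) 0.199
[0.8, -2.0, -0.0] [1.6, -4.1, -0.0] [2.3, -6.2, -0.0] [2.9, -8.3, -0.0] [3.4, -10.5, -0.0]
```

Emit:
arm_command --pt "0.8 -2 0 0 0 0 -1" --pt "1.6 -4.1 0 0 0 0 -1" --pt "2.3 -6.2 0 0 0 0 -1" --pt "2.9 -8.3 0 0 0 0 -1"

```text
time: 5.68
eef_pos: [0.6323, -0.1087, 0.064]
orientation: [[0.346, 0.938, 0.003], [0.938, -0.346, -0.001], [0.0, 0.003, -1.0]]
force: [0.6, -1.0, 0.4]
gripper_width: -0.0002
```

```bash
python3 n.py 0.04 5
```

```text
t 5.67 th 0.966 r 55.0 z 64.0 Ft -1.06 Fr -0.53 Fz 0.43 w(vane-50deg) 0.328
[0.5, -2.1, -0.0] [0.9, -4.3, -0.0] [1.2, -6.5, -0.0] [1.5, -8.7, -0.0] [1.6, -10.9, -0.0]
```

Emit:
arm_command --pt "0.5 -2.1 0 0 0 0 -1" --pt "0.9 -4.3 0 0 0 0 -1" --pt "1.2 -6.5 0 0 0 0 -1" --pt "1.5 -8.7 0 0 0 0 -1"

```text
time: 6.18
eef_pos: [0.6245, -0.1042, 0.064]
orientation: [[0.346, 0.938, 0.003], [0.938, -0.346, -0.001], [0.0, 0.003, -1.0]]
force: [0.5, -1.3, 0.3]
gripper_width: 0.0004
```

```bash
python3 n.py 0.04 5
```

```text
t 6.17 th 1.129 r 55.0 z 64.0 Ft -0.99 Fr -0.94 Fz 0.26 w(vane-50deg) 0.533
[0.1, -2.2, -0.0] [0.2, -4.4, -0.0] [0.1, -6.6, -0.0] [0.0, -8.8, -0.0] [-0.2, -11.0, -0.0]
```

Emit:
arm_command --pt "0.1 -2.2 0 0 0 0 -1" --pt "0.2 -4.4 0 0 0 0 -1" --pt "0.1 -6.6 0 0 0 0 -1" --pt "0 -8.8 0 0 0 0 -1"

```text
time: 6.68
eef_pos: [0.6161, -0.1011, 0.0639]
orientation: [[0.346, 0.938, 0.003], [0.938, -0.346, -0.001], [0.0, 0.003, -1.0]]
force: [0.7, 0.1, 0.7]
gripper_width: -0.0001
```

```bash
python3 n.py 0.04 5
```

```text
t 6.67 th 1.292 r 55.0 z 63.9 Ft -0.62 Fr 0.28 Fz 0.75 w(vane-50deg) 0.737
[-0.2, -2.2, -0.1] [-0.5, -4.4, -0.1] [-0.9, -6.5, -0.1] [-1.4, -8.7, -0.1] [-1.9, -10.8, -0.1]
```

Emit:
arm_command --pt "-0.2 -2.2 0 0 0 0 -1" --pt "-0.5 -4.4 0 0 0 0 -1" --pt "-0.9 -6.5 0 0 0 0 -1" --pt "-1.4 -8.7 0 0 0 0 -1"

```text
time: 7.18
eef_pos: [0.6074, -0.0994, 0.064]
orientation: [[0.346, 0.938, 0.003], [0.938, -0.346, -0.001], [0.0, 0.003, -1.0]]
force: [0.3, -0.5, -0.9]
gripper_width: 0.0002
```

```bash
python3 n.py 0.04 5
```

```text
t 7.17 th 1.453 r 55.0 z 64.0 Ft -0.32 Fr -0.43 Fz -0.87 w(vane-50deg) 0.927
[-0.6, -2.1, -0.0] [-1.2, -4.2, -0.1] [-1.9, -6.3, -0.1] [-2.7, -8.4, -0.1] [-3.6, -10.4, -0.1]
```

Emit:
arm_command --pt "-0.6 -2.1 0 0 0 0 -1" --pt "-1.2 -4.2 0 0 0 0 -1" --pt "-1.9 -6.3 0 0 0 0 -1" --pt "-2.7 -8.4 0 0 0 0 -1"

```text
time: 7.68
eef_pos: [0.5985, -0.099, 0.064]
orientation: [[0.346, 0.938, 0.003], [0.938, -0.346, -0.001], [0.0, 0.003, -1.0]]
force: [0.1, 0.9, -0.3]
gripper_width: 0.0003
```

```bash
python3 n.py 0.04 5
```

```text
t 7.67 th 1.616 r 55.1 z 64.0 Ft -0.10 Fr 0.94 Fz -0.30 w(vane-50deg) 1.105
[-1.0, -2.0, -0.0] [-1.9, -4.0, -0.1] [-3.0, -5.9, -0.1] [-4.1, -7.8, -0.1] [-5.3, -9.6, -0.1]
```

Emit:
arm_command --pt "-1 -2 0 0 0 0 -1" --pt "-1.9 -4 0 0 0 0 -1" --pt "-3 -5.9 0 0 0 0 -1" --pt "-4.1 -7.8 0 0 0 0 -1"

```text
time: 8.18
eef_pos: [0.5896, -0.1001, 0.0639]
orientation: [[0.346, 0.938, 0.003], [0.938, -0.346, -0.001], [0.0, 0.003, -1.0]]
force: [1.3, -0.3, 0.7]
gripper_width: -0.0002
```

```bash
python3 n.py 0.04 5
```

```text
t 8.18 th 1.779 r 55.0 z 63.9 Ft -1.22 Fr -0.59 Fz 0.68 w(vane-50deg) 1.272
[-1.2, -1.8, -0.1] [-2.5, -3.6, -0.1] [-3.9, -5.3, -0.1] [-5.3, -7.0, -0.1] [-6.8, -8.6, -0.1]
```

Emit:
arm_command --pt "-1.2 -1.8 0 0 0 0 -1" --pt "-2.5 -3.6 0 0 0 0 -1" --pt "-3.9 -5.3 0 0 0 0 -1" --pt "-5.3 -7 0 0 0 0 -1"

```text
time: 8.68
eef_pos: [0.5811, -0.1027, 0.0639]
orientation: [[0.346, 0.938, 0.003], [0.938, -0.346, -0.001], [0.001, 0.003, -1.0]]
force: [0.8, -1.0, 0.4]
gripper_width: -0.0003
```

```bash
python3 n.py 0.04 5
```

```text
t 8.68 th 1.942 r 55.0 z 63.9 Ft -0.43 Fr -1.20 Fz 0.36 w(vane-50deg) 1.430
[-1.5, -1.6, -0.1] [-3.1, -3.2, -0.1] [-4.7, -4.7, -0.1] [-6.3, -6.1, -0.1] [-8.1, -7.4, -0.1]
```

Emit:
arm_command --pt "-1.5 -1.6 0 0 0 0 -1" --pt "-3.1 -3.2 0 0 0 0 -1" --pt "-4.7 -4.7 0 0 0 0 -1" --pt "-6.3 -6.1 0 0 0 0 -1"

```text
time: 9.18
eef_pos: [0.573, -0.1066, 0.0639]
orientation: [[0.346, 0.938, 0.003], [0.938, -0.346, -0.001], [0.001, 0.003, -1.0]]
force: [0.9, 0.3, 0.8]
gripper_width: -0.0
```

```bash
python3 n.py 0.04 5
```

```text
t 9.18 th 2.104 r 55.1 z 63.9 Ft -0.97 Fr -0.20 Fz 0.79 w(vane-50deg) 1.580
[-1.8, -1.3, -0.1] [-3.6, -2.6, -0.1] [-5.4, -3.8, -0.1] [-7.3, -4.9, -0.1] [-9.2, -6.0, -0.1]
```

Emit:
arm_command --pt "-1.8 -1.3 0 0 0 0 -1" --pt "-3.6 -2.6 0 0 0 0 -1" --pt "-5.4 -3.8 0 0 0 0 -1" --pt "-7.3 -4.9 0 0 0 0 -1"

```text
time: 9.68
eef_pos: [0.5658, -0.1118, 0.0638]
orientation: [[0.346, 0.938, 0.003], [0.938, -0.346, -0.001], [0.001, 0.003, -1.0]]
force: [0.7, 0.3, -0.7]
gripper_width: 0.0001
```

```bash
python3 n.py 0.04 5
```

```text
t 9.68 th 2.267 r 54.9 z 63.8 Ft -0.79 Fr -0.21 Fz -0.70 w(vane-50deg) 1.724
[-1.9, -1.1, -0.2] [-3.9, -2.1, -0.2] [-5.9, -3.0, -0.2] [-7.9, -3.8, -0.2] [-10.0, -4.5, -0.2]
```

Emit:
arm_command --pt "-1.9 -1.1 -0.2 0 0 0 -1" --pt "-3.9 -2.1 -0.2 0 0 0 -1" --pt "-5.9 -3 -0.2 0 0 0 -1" --pt "-7.9 -3.8 -0.2 0 0 0 -1"

```text
time: 10.18
eef_pos: [0.5594, -0.118, 0.064]
orientation: [[0.346, 0.938, 0.003], [0.938, -0.346, -0.001], [0.001, 0.003, -1.0]]
force: [1.5, 0.7, 0.3]
gripper_width: 0.0001
```

```bash
python3 n.py 0.04 5
```

```text
t 10.18 th 2.428 r 55.0 z 64.0 Ft -1.52 Fr -0.65 Fz 0.27 w(vane-50deg) 1.862
[-2.1, -0.7, 0.0] [-4.2, -1.4, 0.0] [-6.3, -1.9, 0.0] [-8.5, -2.4, 0.0] [-10.6, -2.8, 0.0]
```

Emit:
arm_command --pt "-2.1 -0.7 0 0 0 0 -1" --pt "-4.2 -1.4 0 0 0 0 -1" --pt "-6.3 -1.9 0 0 0 0 -1" --pt "-8.5 -2.4 0 0 0 0 -1"

```text
time: 10.68
eef_pos: [0.5541, -0.1252, 0.064]
orientation: [[0.345, 0.938, 0.003], [0.938, -0.345, -0.001], [0.001, 0.003, -1.0]]
force: [0.5, 0.1, -0.1]
gripper_width: 0.0002
```

```bash
python3 n.py 0.04 5
```

```text
t 10.68 th 2.591 r 55.0 z 64.0 Ft -0.37 Fr -0.37 Fz -0.10 w(vane-50deg) 2.037
[-2.2, -0.4, 0.0] [-4.3, -0.7, 0.0] [-6.5, -0.9, 0.0] [-8.7, -1.0, 0.0] [-10.9, -1.1, 0.0]
```

Emit:
arm_command --pt "-2.2 -0.4 0 0 0 0 -1" --pt "-4.3 -0.7 0 0 0 0 -1" --pt "-6.5 -0.9 0 0 0 0 -1" --pt "-8.7 -1 0 0 0 0 -1"

```text
time: 11.18
eef_pos: [0.5501, -0.1331, 0.064]
orientation: [[0.345, 0.938, 0.003], [0.938, -0.345, -0.001], [0.001, 0.003, -1.0]]
force: [0.6, 0.6, -0.3]
gripper_width: -0.0
```

```bash
python3 n.py 0.04 5
```

```text
t 11.18 th 2.753 r 55.0 z 64.0 Ft -0.81 Fr -0.29 Fz -0.28 w(vane-50deg) 2.226
[-2.2, -0.0, -0.0] [-4.4, 0.0, -0.0] [-6.6, 0.2, -0.0] [-8.8, 0.4, -0.0] [-11.0, 0.7, -0.0]
```

Emit:
arm_command --pt "-2.2 0 0 0 0 0 -1" --pt "-4.4 0 0 0 0 0 -1" --pt "-6.6 0.2 0 0 0 0 -1" --pt "-8.8 0.4 0 0 0 0 -1"

```text
time: 11.68
eef_pos: [0.5474, -0.1417, 0.064]
orientation: [[0.345, 0.938, 0.003], [0.938, -0.345, -0.001], [0.001, 0.003, -1.0]]
force: [-0.3, 1.3, -0.2]
gripper_width: -0.0003
```

```bash
python3 n.py 0.04 5
```

```text
t 11.68 th 2.916 r 55.0 z 64.0 Ft -1.21 Fr 0.61 Fz -0.17 w(vane-50deg) 2.405
[-2.2, 0.3, -0.0] [-4.3, 0.8, -0.0] [-6.5, 1.2, -0.0] [-8.6, 1.8, -0.0] [-10.7, 2.5, -0.0]
```

Emit:
arm_command --pt "-2.2 0.3 0 0 0 0 -1" --pt "-4.3 0.8 0 0 0 0 -1" --pt "-6.5 1.2 0 0 0 0 -1" --pt "-8.6 1.8 0 0 0 0 -1"

```text
time: 12.18
eef_pos: [0.546, -0.1505, 0.064]
orientation: [[0.346, 0.938, 0.003], [0.938, -0.346, -0.0], [0.001, 0.003, -1.0]]
force: [-0.6, 0.6, 0.3]
gripper_width: -0.0001
```

```bash
python3 n.py 0.04 5
```

```text
t 12.18 th 3.078 r 55.1 z 64.0 Ft -0.55 Fr 0.60 Fz 0.26 w(vane-50deg) 2.572
[-2.1, 0.7, -0.0] [-4.1, 1.5, -0.0] [-6.2, 2.3, -0.0] [-8.2, 3.2, -0.0] [-10.1, 4.2, -0.0]
```

Emit:
arm_command --pt "-2.1 0.7 0 0 0 0 -1" --pt "-4.1 1.5 0 0 0 0 -1" --pt "-6.2 2.3 0 0 0 0 -1" --pt "-8.2 3.2 0 0 0 0 -1"

```text
time: 12.68
eef_pos: [0.5462, -0.1595, 0.064]
orientation: [[0.346, 0.938, 0.003], [0.938, -0.346, -0.001], [0.001, 0.003, -1.0]]
force: [0.7, 1.5, -0.7]
gripper_width: -0.0
```

```bash
python3 n.py 0.04 5
```

```text
t 12.68 th -3.042 r 55.1 z 64.0 Ft -1.41 Fr -0.89 Fz -0.70 w(vane-50deg) -3.553
[-1.9, 1.1, -0.0] [-3.8, 2.2, -0.0] [-5.7, 3.3, -0.0] [-7.5, 4.6, -0.0] [-9.3, 5.9, -0.0]
```

Emit:
arm_command --pt "-1.9 1.1 0 0 0 0 -1" --pt "-3.8 2.2 0 0 0 0 -1" --pt "-5.7 3.3 0 0 0 0 -1" --pt "-7.5 4.6 0 0 0 0 -1"

```text
time: 13.18
eef_pos: [0.5482, -0.1667, 0.0639]
orientation: [[0.344, 0.939, 0.003], [0.939, -0.344, 0.001], [0.002, 0.003, -1.0]]
force: [0.0, 6.3, 0.7]
gripper_width: 0.0
```

```bash
python3 n.py 0.04 5
```

```text
t 13.18 th -2.906 r 54.3 z 63.9 Ft -6.12 Fr -1.50 Fz 0.66 w(vane-50deg) -3.423
[-2.2, 0.6, -0.1] [-4.0, 2.0, -0.1] [-5.7, 3.4, -0.1] [-7.3, 4.8, -0.1] [-8.9, 6.4, -0.1]
```

```bash
python3 n.py 0.025 6 -2.882
```

```text
t 13.18 th -2.906 r 54.3 z 63.9 Ft -6.12 Fr -1.50 Fz 0.66 w(vane-50deg) -3.423
[-2.6, 0.9, -0.1] [-3.7, 1.8, -0.1] [-4.8, 2.6, -0.1] [-5.8, 3.5, -0.1] [-6.9, 4.4, -0.1] [-7.9, 5.4, -0.1]
```

Emit:
arm_command --pt "-2.6 0.9 -0.1 0 0 0 -1" --pt "-3.7 1.8 -0.1 0 0 0 -1"

```text
time: 13.42
eef_pos: [0.5488, -0.1691, 0.0639]
orientation: [[0.343, 0.939, 0.003], [0.939, -0.343, 0.003], [0.004, 0.002, -1.0]]
force: [0.7, 6.0, 0.7]
gripper_width: -0.0003
```

```bash
python3 n.py 0.025 6 -2.832
```

```text
t 13.43 th -2.860 r 54.3 z 63.9 Ft -5.62 Fr -2.34 Fz 0.71 w(vane-50deg) -3.381
[-2.7, 1.2, -0.1] [-3.7, 2.1, -0.1] [-4.8, 3.0, -0.1] [-5.8, 3.9, -0.1] [-6.8, 4.9, -0.1] [-7.7, 5.9, -0.1]
```

Emit:
arm_command --pt "-2.7 1.2 -0.1 0 0 0 -1" --pt "-3.7 2.1 -0.1 0 0 0 -1"

```text
time: 13.68
eef_pos: [0.5496, -0.172, 0.0639]
orientation: [[0.342, 0.94, 0.003], [0.94, -0.342, 0.005], [0.005, 0.001, -1.0]]
force: [0.5, 5.3, -0.2]
gripper_width: 0.0004
```

```bash
python3 n.py 0.025 6 -2.782
```

```text
t 13.68 th -2.805 r 54.4 z 63.9 Ft -4.84 Fr -2.19 Fz -0.20 w(vane-50deg) -3.333
[-2.4, 1.3, -0.1] [-3.4, 2.2, -0.2] [-4.4, 3.2, -0.2] [-5.3, 4.2, -0.2] [-6.3, 5.2, -0.2] [-7.2, 6.2, -0.2]
```

Emit:
arm_command --pt "-2.4 1.3 -0.1 0 0 0 -1" --pt "-3.4 2.2 -0.1 0 0 0 -1"

```text
time: 13.92
eef_pos: [0.5504, -0.1756, 0.0638]
orientation: [[0.341, 0.94, 0.002], [0.94, -0.341, 0.005], [0.006, 0.0, -1.0]]
force: [0.0, 2.1, 0.1]
gripper_width: 0.0006
```

```bash
python3 n.py 0.025 6 -2.732
```

```text
t 13.93 th -2.738 r 55.0 z 63.8 Ft -1.96 Fr -0.87 Fz 0.09 w(vane-50deg) -3.278
[-1.2, 1.2, -0.2] [-2.2, 2.2, -0.2] [-3.1, 3.2, -0.2] [-4.0, 4.2, -0.2] [-4.9, 5.3, -0.2] [-5.8, 6.4, -0.2]
```

Emit:
arm_command --pt "-1.2 1.2 -0.2 0 0 0 -1" --pt "-2.2 2.2 -0.2 0 0 0 -1"

```text
time: 14.18
eef_pos: [0.5516, -0.1791, 0.064]
orientation: [[0.342, 0.94, 0.002], [0.94, -0.342, 0.005], [0.005, 0.0, -1.0]]
force: [0.2, 1.8, 0.7]
gripper_width: -0.0001
```

```bash
python3 n.py 0.025 6 -2.682
```

```text
t 14.18 th -2.672 r 55.4 z 64.0 Ft -1.52 Fr -0.96 Fz 0.74 w(vane-50deg) -3.222
[-0.3, 0.9, -0.0] [-1.2, 1.9, -0.0] [-2.1, 3.0, -0.0] [-2.9, 4.0, -0.0] [-3.8, 5.1, -0.0] [-4.6, 6.2, -0.0]
```

Emit:
arm_command --pt "-1.2 1.9 0 0 0 0 -1" --pt "-2.9 4 0 0 0 0 -1"

```text
time: 14.42
eef_pos: [0.5545, -0.1839, 0.0641]
orientation: [[0.342, 0.94, 0.002], [0.94, -0.342, 0.004], [0.004, 0.001, -1.0]]
force: [-1.0, 0.5, 0.3]
gripper_width: -0.0002
```

```bash
python3 n.py -0.08 6; python3 -c "
from h import *
snap('wrist','w3');o=arm.get_obs();print(o['force'])"
```

```text
t 14.43 th -2.570 r 55.3 z 64.1 Ft -0.98 Fr 0.58 Fz 0.27 w(vane-50deg) -3.135
[3.0, -3.2, 0.1] [6.1, -6.4, 0.1] [9.4, -9.3, 0.1] [12.9, -11.9, 0.1] [16.7, -14.2, 0.2] [20.6, -16.3, 0.2] 
[ 0.10257687 -0.32575306  0.15570379]
```

View pics/w3.png

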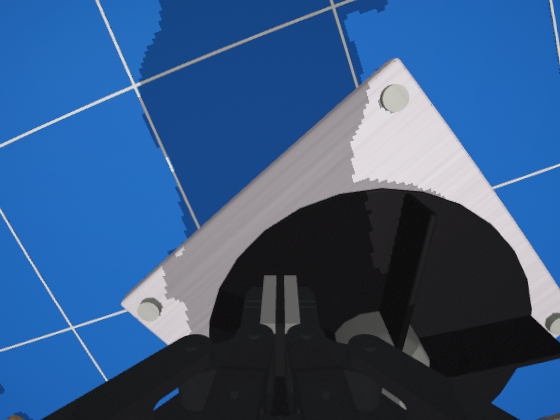

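```bash
cat >> n.py <<'E'
from scipy.optimize import brentq
def phib(th):
    g=lambda d:r*np.sin(d)-1.5e-3-(.0145*abs(np.dot(O[:2,0],[-np.sin(th-d),np.cos(th-d)]))+.011*abs(np.dot(O[:2,1],[-np.sin(th-d),np.cos(th-d)])))
    return th-brentq(g,0,1.2)
print('back w', (phib(th)+2*np.pi/5-np.radians(50)+np.pi*1)%(2*np.pi)-3*np.pi)
E
python3 n.py -0.08 7|tail -2
```

```text
[3.1, -3.2, 0.1] [6.1, -6.4, 0.1] [9.4, -9.3, 0.1] [12.9, -12.0, 0.1] [16.6, -14.3, 0.1] [20.5, -16.4, 0.1] [24.5, -18.2, 0.2] 
back w -8.82384010058145
```

Emit:
arm_command --pt "3.1 -3.2 0 0 0 0 -1" --pt "6.1 -6.4 0 0 0 0 -1" --pt "9.4 -9.3 0 0 0 0 -1" --pt "12.9 -12 0 0 0 0 -1" --pt "16.6 -14.3 0 0 0 0 -1" --pt "20.5 -16.4 0 0 0 0 -1" --pt "22.5 -17.3 0 0 0 0 -1"

```text
time: 15.35
eef_pos: [0.5462, -0.1568, 0.0642]
orientation: [[0.342, 0.94, 0.002], [0.94, -0.342, 0.004], [0.004, 0.001, -1.0]]
force: [-0.7, -0.0, -0.6]
gripper_width: -0.0001
```

```bash
sed -i 's/^print(.back w.*/print("back w",(phib(th)+2*np.pi\/5-np.radians(50))%(2*np.pi)-2*np.pi)/' n.py; python3 n.py -0.03 6
```

```text
t 15.35 th -3.091 r 54.9 z 64.2 Ft -0.02 Fr 0.67 Fz -0.60 w(vane-50deg) -3.599
[1.5, -0.7, 0.2] [3.0, -1.3, 0.2] [4.6, -1.8, 0.2] [6.2, -2.3, 0.2] [7.8, -2.7, 0.2] [9.4, -3.1, 0.2] 
back w -3.019710980755114
```

Emit:
arm_command --pt "1.5 -0.7 0.2 0 0 0 -1" --pt "3 -1.3 0.2 0 0 0 -1" --pt "4.6 -1.8 0.2 0 0 0 -1" --pt "6.2 -2.3 0.2 0 0 0 -1"

```text
time: 15.85
eef_pos: [0.5461, -0.1502, 0.064]
orientation: [[0.342, 0.94, 0.002], [0.94, -0.342, 0.004], [0.004, 0.001, -1.0]]
force: [0.5, -0.2, 0.6]
gripper_width: -0.0002
```

```bash
python3 n.py -0.03 6
```

```text
t 15.85 th 3.072 r 55.0 z 64.0 Ft 0.14 Fr -0.50 Fz 0.63 w(vane-50deg) 2.565
[1.6, -0.4, -0.0] [3.2, -0.8, 0.0] [4.8, -1.1, 0.0] [6.4, -1.4, 0.0] [8.1, -1.7, 0.0] [9.7, -1.8, 0.0] 
back w -3.1266184636818695
```

Emit:
arm_command --pt "1.6 -0.4 0 0 0 0 -1" --pt "3.2 -0.8 0 0 0 0 -1"

```text
time: 16.1
eef_pos: [0.5465, -0.1468, 0.064]
orientation: [[0.342, 0.94, 0.003], [0.94, -0.342, 0.004], [0.004, 0.001, -1.0]]
force: [-0.2, 0.2, 0.5]
gripper_width: 0.0002
```

```bash
python3 n.py -0.03 6 3.012
```

```text
t 16.10 th 3.010 r 55.0 z 64.0 Ft -0.12 Fr 0.26 Fz 0.49 w(vane-50deg) 2.503
[1.5, -0.3, 0.0] [3.1, -0.6, 0.0] [4.8, -0.9, 0.0] [6.4, -1.1, 0.1] [8.0, -1.2, 0.1] [9.7, -1.3, 0.1] 
back w -3.2033725534241837
```

Emit:
arm_command --pt "1.5 -0.3 0 0 0 0 -1" --pt "3.1 -0.6 0 0 0 0 -1"

```text
time: 16.35
eef_pos: [0.547, -0.1437, 0.064]
orientation: [[0.342, 0.94, 0.003], [0.94, -0.342, 0.004], [0.004, 0.001, -1.0]]
force: [0.1, -1.6, -1.1]
gripper_width: 0.0001
```

```bash
python3 n.py -0.02 6 2.952
```

```text
t 16.35 th 2.953 r 54.9 z 64.0 Ft 1.59 Fr -0.44 Fz -1.08 w(vane-50deg) 2.444
[1.1, -0.2, 0.0] [2.2, -0.4, 0.0] [3.3, -0.5, 0.1] [4.4, -0.6, 0.1] [5.5, -0.7, 0.1] [6.6, -0.7, 0.1] 
back w -3.272677535562477
```

Emit:
arm_command --pt "1.1 -0.2 0 0 0 0 -1" --pt "2.2 -0.4 0 0 0 0 -1"

```text
time: 16.6
eef_pos: [0.5475, -0.1421, 0.0641]
orientation: [[0.343, 0.939, 0.003], [0.939, -0.343, 0.003], [0.004, 0.002, -1.0]]
force: [1.4, -3.3, -1.1]
gripper_width: 0.0
```

```bash
python3 n.py -0.02 6 2.912
```

```text
t 16.60 th 2.923 r 54.8 z 64.1 Ft 2.95 Fr -2.12 Fz -1.11 w(vane-50deg) 2.414
[1.7, -0.4, 0.1] [2.8, -0.5, 0.1] [3.9, -0.6, 0.1] [5.0, -0.6, 0.1] [6.1, -0.7, 0.1] [7.2, -0.7, 0.1] 
back w -3.309040758822758
```

Emit:
arm_command --pt "1.7 -0.4 0 0 0 0 -1" --pt "2.8 -0.5 0 0 0 0 -1"

```text
time: 16.85
eef_pos: [0.5481, -0.1404, 0.0642]
orientation: [[0.344, 0.939, 0.003], [0.939, -0.344, 0.001], [0.003, 0.003, -1.0]]
force: [1.9, -6.6, -0.9]
gripper_width: -0.0004
```

```bash
python3 n.py -0.02 6 2.872
```

```text
t 16.85 th 2.890 r 54.6 z 64.2 Ft 5.95 Fr -3.46 Fz -0.89 w(vane-50deg) 2.381
[2.1, -0.6, 0.2] [3.2, -0.6, 0.2] [4.3, -0.7, 0.2] [5.4, -0.7, 0.2] [6.5, -0.7, 0.2] [7.6, -0.6, 0.2] 
back w -3.3487131296593793
```

Emit:
arm_command --pt "2.1 -0.6 0 0 0 0 -1" --pt "3.2 -0.6 0 0 0 0 -1"

```text
time: 17.1
eef_pos: [0.5487, -0.1389, 0.0642]
orientation: [[0.345, 0.938, 0.004], [0.938, -0.345, -0.0], [0.001, 0.004, -1.0]]
force: [1.2, -7.5, -2.0]
gripper_width: 0.0001
```

```bash
python3 n.py -0.02 6 2.832
```

```text
t 17.10 th 2.860 r 54.5 z 64.2 Ft 6.88 Fr -3.25 Fz -2.01 w(vane-50deg) 2.349
[2.6, -0.7, 0.2] [3.7, -0.7, 0.2] [4.8, -0.7, 0.2] [5.9, -0.6, 0.2] [7.0, -0.6, 0.2] [8.1, -0.5, 0.2] 
back w -3.3850070703224047
```

Emit:
arm_command --pt "2.6 -0.7 0.2 0 0 0 -1" --pt "3.7 -0.7 0.2 0 0 0 -1"

```text
time: 17.35
eef_pos: [0.5494, -0.1371, 0.0642]
orientation: [[0.347, 0.938, 0.004], [0.938, -0.347, -0.003], [-0.001, 0.005, -1.0]]
force: [1.4, -6.7, -0.6]
gripper_width: -0.0002
```

```bash
python3 n.py -0.02 6 2.792
```

```text
t 17.35 th 2.825 r 54.3 z 64.2 Ft 5.95 Fr -3.38 Fz -0.65 w(vane-50deg) 2.312
[2.9, -0.8, 0.2] [4.0, -0.7, 0.2] [5.1, -0.7, 0.2] [6.2, -0.6, 0.2] [7.3, -0.5, 0.2] [8.4, -0.4, 0.2] 
back w -3.42600093610143
```

Emit:
arm_command --pt "2.9 -0.8 0.2 0 0 0 -1" --pt "4 -0.7 0.2 0 0 0 -1"

```text
time: 17.6
eef_pos: [0.5501, -0.1348, 0.0641]
orientation: [[0.348, 0.937, 0.005], [0.937, -0.348, -0.005], [-0.003, 0.006, -1.0]]
force: [0.1, -5.9, -0.8]
gripper_width: 0.0
```

```bash
python3 n.py -0.02 6 2.752
```

```text
t 17.60 th 2.781 r 54.4 z 64.1 Ft 5.53 Fr -2.17 Fz -0.79 w(vane-50deg) 2.264
[2.7, -0.5, 0.1] [3.8, -0.5, 0.1] [4.9, -0.4, 0.1] [6.0, -0.3, 0.1] [7.1, -0.1, 0.1] [8.2, 0.0, 0.1] 
back w -3.473679156789934
```

Emit:
arm_command --pt "2.7 -0.5 0.1 0 0 0 -1" --pt "3.8 -0.5 0.1 0 0 0 -1"

```text
time: 17.85
eef_pos: [0.5508, -0.1322, 0.0641]
orientation: [[0.35, 0.937, 0.005], [0.937, -0.35, -0.006], [-0.004, 0.006, -1.0]]
force: [0.1, -4.1, -0.3]
gripper_width: -0.0001
```

```bash
python3 n.py -0.02 6 2.712
```

```text
t 17.85 th 2.731 r 54.7 z 64.1 Ft 3.73 Fr -1.71 Fz -0.30 w(vane-50deg) 2.205
[2.2, -0.1, 0.1] [3.3, -0.0, 0.1] [4.4, 0.1, 0.1] [5.4, 0.3, 0.1] [6.5, 0.4, 0.1] [7.6, 0.6, 0.1] 
back w -3.526345383768917
```

Emit:
arm_command --pt "2.2 -0.1 0 0 0 0 -1" --pt "3.3 0 0 0 0 0 -1"

```text
time: 18.1
eef_pos: [0.5519, -0.1287, 0.0641]
orientation: [[0.349, 0.937, 0.004], [0.937, -0.349, -0.005], [-0.003, 0.006, -1.0]]
force: [0.2, -2.1, -0.4]
gripper_width: -0.0
```

```bash
python3 n.py -0.02 6 2.672
```

```text
t 18.10 th 2.666 r 55.2 z 64.1 Ft 1.82 Fr -1.13 Fz -0.38 w(vane-50deg) 2.126
[0.8, 0.3, 0.1] [1.8, 0.5, 0.1] [2.9, 0.7, 0.1] [4.0, 0.9, 0.1] [5.1, 1.1, 0.1] [6.2, 1.3, 0.1] 
back w -3.5924629283432017
```

Emit:
arm_command --pt "0.8 0.3 0 0 0 0 -1" --pt "1.8 0.5 0 0 0 0 -1" --pt "2.9 0.7 0 0 0 0 -1"

```text
time: 18.48
eef_pos: [0.5536, -0.1257, 0.064]
orientation: [[0.349, 0.937, 0.004], [0.937, -0.349, -0.005], [-0.003, 0.006, -1.0]]
force: [0.2, -1.1, -1.0]
gripper_width: -0.0001
```

```bash
python3 n.py 0.08 7; python3 -c "
from h import *
snap('wrist','w4');o=arm.get_obs();print(o['force'])"
```

```text
t 18.48 th 2.604 r 55.2 z 64.0 Ft 0.88 Fr -0.78 Fz -1.00 w(vane-50deg) 2.052
[-4.4, -0.5, 0.0] [-8.8, -0.7, 0.1] [-13.2, -0.6, 0.1] [-17.6, -0.2, 0.1] [-21.9, 0.6, 0.1] [-26.1, 1.7, 0.1] [-30.3, 3.2, 0.1] 
back w -3.6587374398501087
[ 0.09419849 -0.37993289 -0.39933892]
```

Emit:
arm_command --pt "-4.4 -0.5 0 0 0 0 -1" --pt "-8.8 -0.7 0 0 0 0 -1" --pt "-13.2 -0.6 0 0 0 0 -1" --pt "-17.6 -0.2 0 0 0 0 -1" --pt "-21.9 0.6 0 0 0 0 -1" --pt "-26.1 1.7 0 0 0 0 -1"

```text
time: 19.27
eef_pos: [0.5462, -0.151, 0.0642]
orientation: [[0.349, 0.937, 0.005], [0.937, -0.349, -0.005], [-0.003, 0.006, -1.0]]
force: [-0.4, -0.3, 0.2]
gripper_width: -0.0003
```

```bash
python3 n.py 0.02 8
```

```text
t 19.27 th 3.087 r 54.9 z 64.2 Ft 0.34 Fr 0.41 Fz 0.20 w(vane-50deg) 2.581
[-1.1, 0.3, 0.2] [-2.1, 0.6, 0.2] [-3.1, 1.0, 0.2] [-4.2, 1.4, 0.2] [-5.2, 1.8, 0.2] [-6.2, 2.2, 0.2] [-7.2, 2.7, 0.2] [-8.2, 3.2, 0.2] 
back w -3.1090623805986386
```

w = -3.70. Advance 0.08 to about -3.62.

Emit:
arm_command --pt "-1.1 0.3 0.2 0 0 0 -1" --pt "-2.1 0.6 0.2 0 0 0 -1" --pt "-3.1 1 0.2 0 0 0 -1" --pt "-4.2 1.4 0.2 0 0 0 -1"

```text
time: 19.77
eef_pos: [0.5461, -0.1553, 0.064]
orientation: [[0.349, 0.937, 0.005], [0.937, -0.349, -0.005], [-0.003, 0.006, -1.0]]
force: [0.3, 0.3, 0.3]
gripper_width: -0.0003
```

```bash
python3 n.py 0.02 8 3.167
```

```text
t 19.77 th -3.117 r 54.9 z 64.0 Ft -0.25 Fr -0.28 Fz 0.27 w(vane-50deg) -3.625
[-1.1, 0.4, -0.0] [-2.1, 0.8, -0.0] [-3.1, 1.3, -0.0] [-4.1, 1.8, -0.0] [-5.1, 2.3, -0.0] [-6.0, 2.8, -0.0] [-7.0, 3.3, -0.0] [-7.9, 3.9, 0.0] 
back w -3.042880990232599
```

Emit:
arm_command --pt "-1.1 0.4 0 0 0 0 -1" --pt "-2.1 0.8 0 0 0 0 -1"

```text
time: 20.02
eef_pos: [0.5461, -0.1576, 0.064]
orientation: [[0.349, 0.937, 0.005], [0.937, -0.349, -0.005], [-0.003, 0.006, -1.0]]
force: [-0.5, 0.2, -0.4]
gripper_width: -0.0001
```

```bash
python3 n.py 0.02 6 3.207
```

```text
t 20.02 th -3.076 r 55.0 z 64.0 Ft -0.26 Fr 0.50 Fz -0.39 w(vane-50deg) -3.586
[-1.0, 0.5, -0.0] [-2.0, 1.0, -0.0] [-3.0, 1.5, -0.0] [-3.9, 2.0, -0.0] [-4.9, 2.5, 0.0] [-5.8, 3.1, 0.0] 
back w -3.007755535389027
```

Emit:
arm_command --pt "-1 0.5 0 0 0 0 -1" --pt "-2 1 0 0 0 0 -1"

```text
time: 20.27
eef_pos: [0.5463, -0.1599, 0.064]
orientation: [[0.349, 0.937, 0.005], [0.937, -0.349, -0.005], [-0.003, 0.006, -1.0]]
force: [0.3, -0.2, -1.1]
gripper_width: 0.0001
```

```bash
python3 n.py 0.02 6 3.247
```

```text
t 20.27 th -3.034 r 55.0 z 64.0 Ft 0.27 Fr -0.25 Fz -1.10 w(vane-50deg) -3.545
[-0.9, 0.4, -0.0] [-1.8, 0.9, -0.0] [-2.8, 1.5, 0.0] [-3.8, 2.0, 0.0] [-4.7, 2.6, 0.0] [-5.6, 3.2, 0.0] 
back w -2.972018456620168
```

View pics/w4.png

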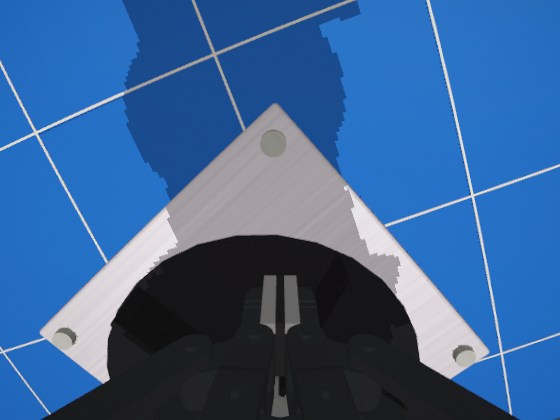

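```bash
python3 -c "
from h import *
for f in ['w3','w4']:
  im=cv2.imread('pics/'+f+'.png')[170:390,200:540]
  im=np.clip(im.astype(float)*2.5,0,255).astype(np.uint8)
  cv2.imwrite('pics/z'+f+'.png',cv2.resize(im,None,fx=2.3,fy=2.3,interpolation=2))
  w=load(f); z=w['z_map']
  # vane tops: world z 0.063-0.072
  R,o=c2w(w); P=[]
  for v in range(150,420):
    for u in range(0,560):
      if z[v,u]>0:
        q=o+R@ray(w,u,v)*float(z[v,u]); 
        if .0655<q[2]<.0705: P.append((*q,u,v))
  P=np.array(P); d=P[:,:2]-[.601,-.154]; r=np.hypot(*d.T); m=(r>.03)&(r<.085); a=np.degrees(np.arctan2(d[:,1],d[:,0]))
  H,e=np.histogram(a[m],bins=np.arange(-180,181,2)); print(f,[(int(e[i]),int(H[i])) for i in range(len(H)) if H[i]>8])
  np.save('pics/'+f+'P.npy',np.c_[P,r,a])
"
```

```text
w3 [(-162, 43), (-160, 67), (-158, 97), (-156, 63), (-154, 60), (-152, 57), (-148, 58), (-146, 84), (-134, 160), (-132, 37), (74, 13), (76, 75), (78, 311), (80, 389), (150, 21), (152, 424), (154, 517), (156, 26)]
w4 [(-156, 117), (-154, 300), (-152, 42), (130, 82), (132, 349), (138, 21), (140, 49), (142, 50), (144, 21), (146, 43), (148, 47), (150, 46), (152, 41), (154, 40), (156, 41), (158, 43), (160, 40), (162, 39)]
```

View pics/zw3.png

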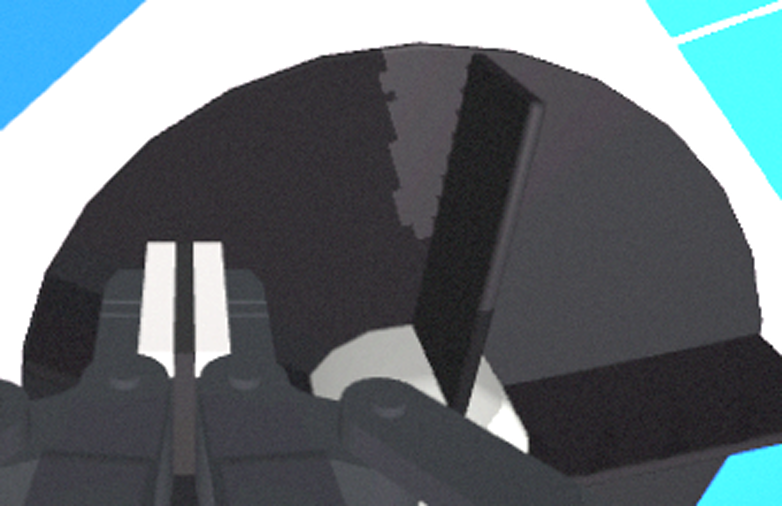

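View pics/zw4.png

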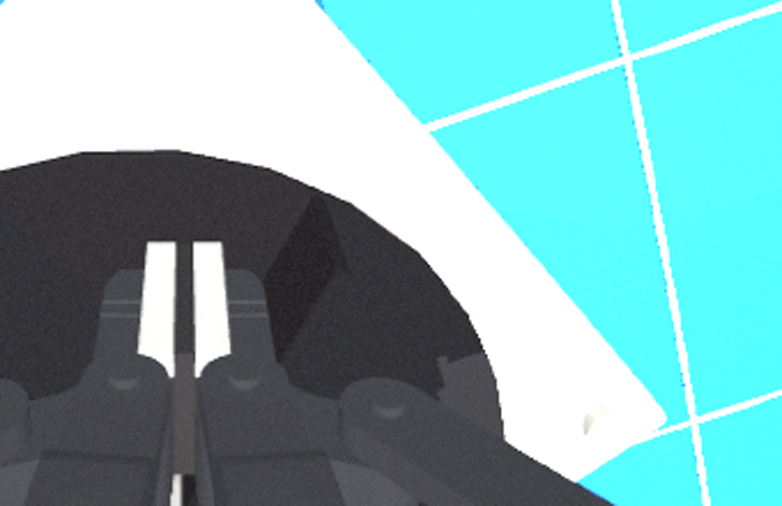

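Emit:
arm_command --pt "-0.9 0.4 0 0 0 0 -1" --pt "-1.8 0.9 0 0 0 0 -1"

```text
time: 20.52
eef_pos: [0.5466, -0.162, 0.064]
orientation: [[0.349, 0.937, 0.005], [0.937, -0.349, -0.005], [-0.003, 0.006, -1.0]]
force: [0.4, 0.1, -0.7]
gripper_width: 0.0
```

```bash
python3 n.py 0.02 6 3.287
```

```text
t 20.52 th -2.996 r 55.0 z 64.0 Ft -0.08 Fr -0.42 Fz -0.67 w(vane-50deg) -3.510
[-0.9, 0.6, 0.0] [-1.9, 1.1, 0.0] [-2.8, 1.7, 0.0] [-3.7, 2.3, 0.0] [-4.7, 2.9, 0.0] [-5.6, 3.5, 0.0] 
back w -2.939228936669495
```

Emit:
arm_command --pt "-0.9 0.6 0 0 0 0 -1" --pt "-1.9 1.1 0 0 0 0 -1"

```text
time: 20.78
eef_pos: [0.5469, -0.1635, 0.064]
orientation: [[0.348, 0.937, 0.004], [0.937, -0.348, -0.004], [-0.002, 0.005, -1.0]]
force: [-0.9, 3.3, 0.9]
gripper_width: -0.0001
```

```bash
python3 n.py 0.02 6 3.327
```

```text
t 20.77 th -2.967 r 54.9 z 64.0 Ft -3.44 Fr 0.29 Fz 0.95 w(vane-50deg) -3.483
[-1.5, 0.8, -0.0] [-2.4, 1.4, -0.0] [-3.3, 2.0, -0.0] [-4.2, 2.6, 0.0] [-5.1, 3.3, 0.0] [-6.0, 3.9, 0.0] 
back w -2.9146332810092788
```

Emit:
arm_command --pt "-1.5 0.8 0 0 0 0 -1" --pt "-2.4 1.4 0 0 0 0 -1"

```text
time: 21.02
eef_pos: [0.5476, -0.1652, 0.064]
orientation: [[0.347, 0.938, 0.004], [0.938, -0.347, -0.003], [-0.001, 0.005, -1.0]]
force: [0.3, 5.4, 0.1]
gripper_width: -0.0001
```

```bash
python3 n.py 0.02 6 3.367
```

```text
t 21.02 th -2.935 r 54.6 z 64.0 Ft -5.20 Fr -1.38 Fz 0.14 w(vane-50deg) -3.451
[-2.0, 0.8, -0.0] [-2.9, 1.4, -0.0] [-3.8, 2.1, -0.0] [-4.7, 2.7, -0.0] [-5.5, 3.4, -0.0] [-6.4, 4.1, -0.0] 
back w -2.8886700366898608
```

Emit:
arm_command --pt "-2 0.8 0 0 0 0 -1" --pt "-2.9 1.4 0 0 0 0 -1"

```text
time: 21.28
eef_pos: [0.5484, -0.1672, 0.064]
orientation: [[0.346, 0.938, 0.005], [0.938, -0.346, -0.001], [0.0, 0.005, -1.0]]
force: [1.5, 6.6, 0.9]
gripper_width: 0.0002
```

```bash
python3 n.py 0.02 6 3.407
```

```text
t 21.27 th -2.896 r 54.2 z 64.0 Ft -6.01 Fr -3.07 Fz 0.89 w(vane-50deg) -3.414
[-2.2, 0.6, 0.0] [-3.1, 1.3, 0.0] [-4.0, 2.0, 0.0] [-4.8, 2.7, 0.0] [-5.7, 3.4, 0.0] [-6.5, 4.1, 0.0] 
back w -2.856788717846184
```

Emit:
arm_command --pt "-2.2 0.6 0 0 0 0 -1" --pt "-3.1 1.3 0 0 0 0 -1"

```text
time: 21.52
eef_pos: [0.549, -0.1691, 0.064]
orientation: [[0.345, 0.939, 0.005], [0.939, -0.345, 0.0], [0.002, 0.005, -1.0]]
force: [-0.2, 5.4, 0.8]
gripper_width: -0.0001
```

```bash
python3 n.py 0.02 6 3.447
```

```text
t 21.52 th -2.859 r 54.1 z 64.0 Ft -5.28 Fr -1.34 Fz 0.82 w(vane-50deg) -3.379
[-2.4, 0.7, -0.0] [-3.2, 1.4, -0.0] [-4.0, 2.1, -0.0] [-4.9, 2.9, -0.0] [-5.7, 3.6, -0.0] [-6.5, 4.4, -0.0] 
back w -2.8236437058234616
```

Emit:
arm_command --pt "-2.4 0.7 0 0 0 0 -1" --pt "-3.2 1.4 0 0 0 0 -1"

```text
time: 21.78
eef_pos: [0.5495, -0.1715, 0.0639]
orientation: [[0.344, 0.939, 0.006], [0.939, -0.344, 0.001], [0.003, 0.005, -1.0]]
force: [0.1, 5.0, 0.3]
gripper_width: -0.0003
```

```bash
python3 n.py -0.05 6
```

```text
t 21.77 th -2.814 r 54.4 z 63.9 Ft -4.68 Fr -1.69 Fz 0.29 w(vane-50deg) -3.341
[1.8, -2.2, -0.1] [4.1, -3.7, -0.1] [6.4, -5.2, -0.1] [8.8, -6.5, -0.1] [11.3, -7.7, -0.1] [13.8, -8.8, -0.1] 
back w -2.782093158787373
```

Emit:
arm_command --pt "1.8 -2.2 0 0 0 0 -1" --pt "4.1 -3.7 0 0 0 0 -1" --pt "8.8 -6.5 0 0 0 0 -1" --pt "11.3 -7.7 0 0 0 0 -1" --pt "11.3 -7.7 -20 0 0 0 -1" --pt "11.3 -7.7 -60 0 0 0 -1" --pt "11.3 -7.7 -110 0 0 0 -1" --pt "20 20 -160 0 0 0 -1" --pt "31 42 -210 0 0 0 -1" --pt "31 42 -220 0 0 0 -1" --pt "31 42 -220 0 0 0 -1"

```text
time: 23.15
eef_pos: [0.598, -0.1571, 0.2842]
orientation: [[0.344, 0.939, 0.006], [0.939, -0.344, 0.001], [0.003, 0.005, -1.0]]
force: [-0.2, 0.6, -0.1]
gripper_width: 0.0003
```

```bash
cat > v.py <<'E'
import sys
from h import *
f=sys.argv[1]
if len(sys.argv)>2: snap('wrist',f)
w=load(f); z=w['z_map']; print(w['pos'])
R,o=c2w(w); P=[]
for v in range(40,285):
  for u in range(140,420):
    if z[v,u]>0:
      q=o+R@ray(w,u,v)*float(z[v,u])
      if .064<q[2]<.0725: P.append(q)
P=np.array(P); d=P[:,:2]-[.601,-.154]; r=np.hypot(*d.T); m=(r>.035)&(r<.085); a=np.degrees(np.arctan2(d[m,1],d[m,0]))
b=np.angle(np.exp(1j*np.radians(a)*5).mean()); print('vane mod72',np.degrees(b)/5, abs(np.exp(1j*np.radians(a)*5).mean()))
H,e=np.histogram(a,bins=np.arange(-180,181,2)); print(f,[(int(e[i]),int(H[i])) for i in range(len(H)) if H[i]>8])
E
python3 v.py w2; python3 v.py w5 1
```

```text
[ 0.59980845 -0.15138015  0.28320523]
vane mod72 -22.227835432704126 0.9810103895652441
w2 [(-168, 10), (-166, 112), (-164, 48), (-94, 60), (-92, 80), (-90, 15), (-24, 77), (-22, 52), (44, 18), (46, 76), (48, 71), (116, 11), (118, 77), (120, 90)]
[ 0.59801952 -0.15714871  0.28416189]
vane mod72 -2.7992690469093597 0.978842282910915
w5 [(-146, 105), (-144, 56), (-76, 29), (-74, 97), (-72, 32), (-6, 43), (-4, 86), (62, 13), (64, 51), (66, 103), (138, 64), (140, 102)]
```

View pics/w5.png

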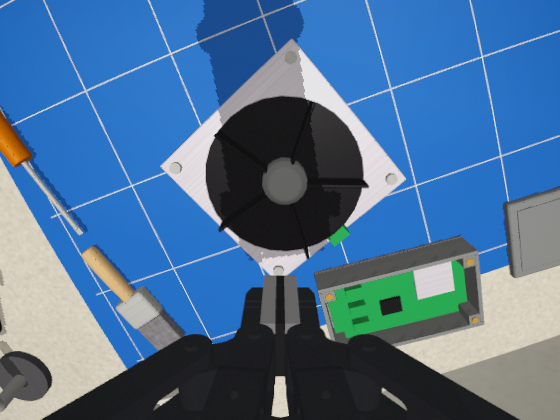

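Emit:
arm_command --pt "362 -279 0 0 0 0 -1" --pt "362 -279 0 0 0 0 -1" --pt "362 -279 0 0 0 0 -1" --pt "362 -279 0 0 0 0 -1" --pt "362 -279 0 0 0 0 -1" --pt "362 -279 0 0 0 0 -1" --pt "362 -279 0 0 0 0 -1" --pt "362 -279 0 0 0 0 -1" --pt "362 -279 100 0 0 0 -1" --pt "362 -279 150 0 0 0 -1" --pt "362 -279 170 0 0 0 -1" --pt "362 -279 170 0 0 0 -1"

```text
time: 24.7
eef_pos: [0.4575, 0.2766, 0.1093]
orientation: [[0.344, 0.939, -0.005], [0.939, -0.344, -0.004], [-0.005, -0.003, -1.0]]
force: [0.4, -0.3, 0.6]
gripper_width: -0.0
```

```bash
python3 -c "
from h import *
snap('wrist','w6');o=arm.get_obs();print(o['time'],o['eef_pos'],o['force'])
w=load('w6');p=o['eef_pos'];O=o['orientation'];print(O.T@(np.array([.461,.2785,.060])-p)*1e3)
for u,v in [(281,185)]: print(onz(w,u,v,.053),dep(w,u,v))
# points higher than .045 near key -> key top
R,oo=c2w(w);P=[]
for v in range(0,420,2):
  for u in range(100,460,2):
    z=w['z_map'][v,u]
    if z>0:
      q=oo+R@ray(w,u,v)*float(z)
      if .05<q[2]<.062 and np.hypot(q[0]-.461,q[1]-.279)<.03: P.append((*q,u,v))
P=np.array(P);print(len(P),P.mean(0),P.min(0),P.max(0))
"
```

```text
24.75 [0.45914153 0.27781917 0.11179213] [0.48856669 0.70300681 0.65611638]
[ 1.35203645  1.51970141 51.79000947]
[0.42195347 0.28902439 0.053     ] [0.42790506 0.28680139 0.02767085]
426 [4.57855934e-01 2.79666293e-01 5.57841091e-02 2.87830986e+02
 2.55605634e+02] [4.47214949e-01 2.66384700e-01 5.00108420e-02 2.64000000e+02
 2.34000000e+02] [4.71859275e-01 2.91789750e-01 5.81081832e-02 3.12000000e+02
 2.78000000e+02]
```

View pics/w6.png

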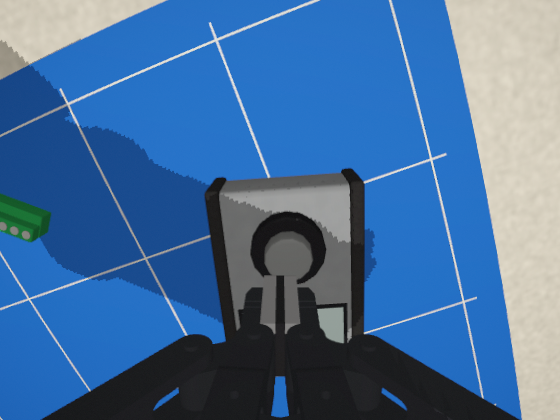

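Emit:
arm_command --pt "1.4 0.5 15 0 0 0 -1" --pt "1.4 0.5 28 0 0 0 -1" --pt "1.4 0.5 36 0 0 0 -1" --pt "1.4 0.5 40 0 0 0 -1" --pt "1.4 0.5 42 0 0 0 -1" --pt "1.4 0.5 44 0 0 0 -1"

```text
time: 25.5
eef_pos: [0.46, 0.2788, 0.0681]
orientation: [[0.344, 0.939, -0.001], [0.939, -0.344, -0.001], [-0.001, -0.0, -1.0]]
force: [-2.5, -0.3, 7.4]
gripper_width: 0.0001
```

Emit:
arm_command --pt "0 0 2 0 0 0 -1" --pt "0 0 3 0 0 0 -1" --pt "0 0 3 0 0 0 -1"

```text
time: 25.88
eef_pos: [0.4601, 0.2789, 0.0677]
orientation: [[0.344, 0.939, 0.001], [0.939, -0.344, -0.001], [-0.0, 0.001, -1.0]]
force: [-7.4, -4.9, 29.6]
gripper_width: -0.0002
```

```bash
python3 -c "
from h import *
s=snap('scene','s7');im=cv2.imread('pics/s7.png')[100:230,350:480];cv2.imwrite('pics/zs7.png',cv2.resize(im,None,fx=4.5,fy=4.5,interpolation=2))
o=arm.get_obs();print(o['force'],o['torque'],o['eef_pos'])"
```

```text
[-7.15553342 -4.01732738 29.85624107] [-1.03856557  1.62672771 -0.02865674] [0.4600597  0.27892173 0.06767575]
```

View pics/zs7.png

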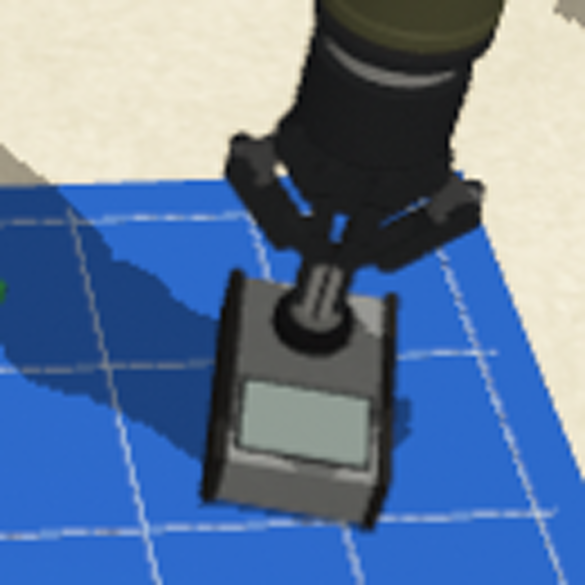

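Emit:
arm_command --pt "0 0 -0.5 0 0 0 -1" --pt "0 0 -1 0 0 0 -1"

```text
time: 26.18
eef_pos: [0.46, 0.2788, 0.0693]
orientation: [[0.344, 0.939, 0.002], [0.939, -0.344, -0.001], [0.0, 0.002, -1.0]]
force: [-1.3, -0.2, 4.5]
gripper_width: 0.0001
```

Emit:
arm_command --pt "0 0 -0.5 0 0 0 -1" --pt "0 0 -1 0 0 0 -1"

```text
time: 26.42
eef_pos: [0.46, 0.2789, 0.0703]
orientation: [[0.344, 0.939, 0.002], [0.939, -0.344, -0.001], [0.0, 0.002, -1.0]]
force: [-1.2, -1.3, 3.6]
gripper_width: -0.0002
```

Emit:
arm_command --pt "0 0 -0.5 0 0 0 -1" --pt "0 0 -1 0 0 0 -1"

```text
time: 26.68
eef_pos: [0.46, 0.2789, 0.0712]
orientation: [[0.344, 0.939, 0.001], [0.939, -0.344, -0.001], [-0.0, 0.002, -1.0]]
force: [-0.5, 0.2, 2.0]
gripper_width: 0.0001
```

Emit:
arm_command --pt "0 0 -0.5 0 0 0 -1" --pt "0 0 -1 0 0 0 -1"

```text
time: 26.92
eef_pos: [0.46, 0.2788, 0.0721]
orientation: [[0.344, 0.939, 0.001], [0.939, -0.344, -0.001], [-0.0, 0.002, -1.0]]
force: [-1.1, -1.0, 2.0]
gripper_width: 0.0001
```

Emit:
arm_command --pt "0 0 -4 0 0 0 -1" --pt "0 0 -15 0 0 0 -1" --pt "0 0 -60 0 0 0 -1" --pt "0 0 -120 0 0 0 -1" --pt "0 0 -180 0 0 0 -1" --pt "0 0 -210 0 0 0 -1" --pt "0 0 -210 0 0 0 -1" --pt "0 0 -210 0 0 0 -1"

```text
time: 27.92
eef_pos: [0.4593, 0.2787, 0.2818]
orientation: [[0.344, 0.939, 0.001], [0.939, -0.344, -0.001], [-0.001, 0.001, -1.0]]
force: [-0.3, 0.1, 0.1]
gripper_width: 0.0
```

```bash
python3 -c "
from h import *
s=snap('scene','s8');t=snap('top','t8');w=snap('wrist','w8')
o=arm.get_obs();print(o['time'],o['force'],o['eef_pos'])
w=load('w8')
R,oo=c2w(w);P=[]
for v in range(100,265):
  for u in range(200,380):
    z=w['z_map'][v,u]
    if z>0:
      q=oo+R@ray(w,u,v)*float(z)
      if .045<q[2]<.065 and np.hypot(q[0]-.461,q[1]-.279)<.011: P.append(q)
print('key top z',np.median(P,0),len(P))
"
```

```text
28.075 [-0.17166843  0.72026376 -0.77847468] [0.4591977  0.27865573 0.2809592 ]
key top z [0.46073117 0.27910628 0.05630599] 407
```

View pics/s8.png

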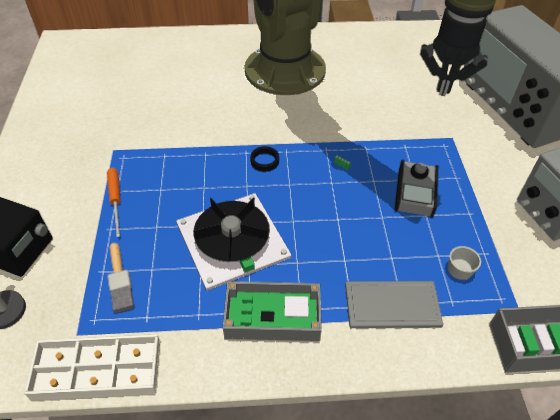

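View pics/w8.png

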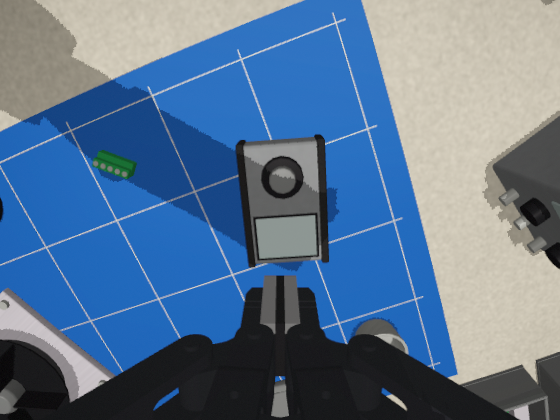

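The scene view shows the wheel at (232,228) and the key up at (420,170). The bystanders have not moved and the hand is clear of everything. The key top's height reads the same as before the press.

```bash
python3 -c "
from h import *
print(arm.job_done())"
```

```text
the job is handed in; nothing more can be done
None
```

I found the rub, left the wheel standing on it with the hand off, then pressed the tester key once and let it come back up. The job was handed in at about 28 s. No verdict is reported, so whether the wheel is within 0.15 rad of the true middle is my own estimate.

- **Finding the rub:** I pushed the wheel slowly anticlockwise with shut fingertips. Drag was about 1 N except at one place, where it rose to 6–7.5 N. I felt that place three times: twice anticlockwise and once clockwise.
- **Where the wheel stands:** Drag peaked about 0.1 rad before the middle in each direction. Averaging both directions puts the middle about 2.87 rad anticlockwise of the start. After I lifted off, the wrist camera showed the wheel about 0.025 rad short of that.
- **Key press:** The hand stopped firmly at about 30 N, well above the 5 N needed. The force then fell away with the spring as I released.
- **After the press:** The key top read the same height as before (about 56 mm on the depth image). The scene view showed the bystanders unmoved and the hand clear. I did not re-measure the wheel angle after the press, but the arm went nowhere near it.

**Checks that disagreed:**
- The peak force I read was below the stated 9–12 N.
- The vane angle worked out from the finger's size was about 0.085 rad off the camera. I corrected for this; it cancels between the two directions.
- The key top read about 3 mm higher than the stated 53 mm, and the press bottomed with the hand about 4 mm higher than expected, so the shut fingertips seem to reach about 21 mm rather than 17 mm.

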